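# Clip the light to the photo slider and slide it to the click stop

### The job

To light the headlamp for its photo, squeeze the orange clip light open, take it off the front wall of the aluminium case, clip it squarely onto the top edge of the upright aluminium plate on the slider carriage with its lamp facing the turntable, and let go of it. Then take the carriage by its black grip post and slide it along the rail towards the red pointer until the ball clicks into the click stop there, without running past it, and finish while still holding the post, keeping the carriage steady in that notch for the shot. Leave the bowl, the whistle and the headlamp where they are.

Things in the scene. Friction and masses are not known exactly. Their poses are not given: they have to be found in the camera images.
- clip_light: orange sprung clip light, 75 g, like a big clothes peg standing upright, clipped at first over the case's front wall with its lamp inside the case. Origin on the pivot, midway between its halves; z up, x the squeezing direction and the way the lamp faces, y along the pivot. The 10 mm thick pivot roller rests on the edge when the clip is fully down: the edge is then 5 mm below the origin
- clip_grip (a point): middle between the two finger handles, 24 mm above the pivot. The handles, 24 mm wide in y, rise in a V from 3 to 43 mm above the pivot: over their outer faces 16 mm at the foot, 36 mm at the top. Squeezed along x (10 to 15 N) they turn parallel, about 14 mm over the outside, against a firm stop
- clip_jaw (a joint): opening of the clip in rad: 0 clipped on a 5 mm edge, 0.5 squeezed fully open, -0.16 shut on nothing. The two jaws, 24 mm wide in y, hang to 37 mm below the pivot: 5 mm apart at 0, about 20 mm apart at the tips at 0.5; their spring closes them with about 6 N
- lamp_front (a point): middle of the lamp's pale lens. The black round lamp, 32 mm across, sits on the +x jaw and stands out to 30 mm from the pivot in x, between 6 and 38 mm below it
- case: fixed open aluminium case 110 mm (x) by 130 mm (y), walls 5 mm thick, rim 58 mm above the shelf; origin under its centre, z up. Its front wall (the -x side, towards the robot) carries the clip light; the lid stands open along the +x side, up to 160 mm above the shelf
- rail: fixed photo slider 400 mm long: two chrome rods along its y axis between black end blocks 80 mm wide and 40 mm high; origin under its centre, z up, +x towards the turntable, +y the way the carriage must slide. Seen from the robot +y is to the left
- carriage: the slider's carriage, dark top plate 76 by 120 mm, 50 mm above the shelf, with an upright plate and a grip post on it; origin at shelf height under its middle, axes as the rail's. It slides only along the rail's y, 230 mm in all, with about 0.5 N of friction
- plate_top (a point): middle of the top edge of the upright aluminium plate on the carriage, 88 mm above the shelf; the plate is 5 mm thick (across the rail), 52 mm long (along the rail) and stands 38 mm above the carriage. Axes as the rail's
- post_grip (a point): point on the axis of the black round grip post on the carriage, 42 mm above the carriage's top; the post is 16 mm in diameter, 62 mm high, 72 mm from the plate's middle along the rail's +y. Axes as the rail's
- carriage_index (a point): point on the carriage's top over its ball plunger, level with the white index line; axes as the rail's
- stop_notch (a point): the click stop's notch, marked by the red pointer beside the rail on the turntable side; this point is 50 mm above the shelf and meets carriage_index when the ball is in the notch. Rounded ridges stand 4.5 mm before and after it: about 4 N to climb over the first, then the ball draws the carriage in from about 3 mm if the fingers let it; about 4 N to leave
- turntable: fixed chrome turntable, 220 mm across and 25 mm high, with the headlamp and four carabiners on it; origin under its centre
- headlamp: silver headlamp, 34 by 66 by 46 mm, standing on the middle of the turntable; origin under it
- bowl: white ceramic bowl, 120 mm across, 55 mm high; origin under it
- whistle: green plastic whistle, about 52 by 18 mm, 22 mm high; origin under it
There are look-alikes about, which are no part of the job. Leave any blue look-alike of the clip_light alone.

How it is judged (in metres and radians):
On the way:
1. the light is clipped onto the carriage plate, lamp towards the turntable, and let go, before the carriage goes to the stop (z of clip_light in the frame of plate_top between 0 and 0.018 m and y of clip_light in the frame of plate_top between -0.024 and 0.024 m and angle between clip_light's own z axis and vertical below 0.2 rad and angle between the x axis of clip_light and the x axis of rail, either way round below 0.2 rad and x of lamp_front in the frame of plate_top above 0.015 m and value of joint clip_jaw between -0.08 and 0.12 rad and contact force between the fingers and clip_light below 0.1 N and y of carriage_index in the frame of stop_notch below -0.02 m), for 0.2 s.
At the end, for the whole second after the job is handed in: Fingers grip the post (over 5 N), carriage at rest within 2 mm of the notch; clip light untouched and closed on the plate, pivot at most 18 mm above the edge and 24 mm from its middle, upright and square within 0.2 rad, lamp on the turntable side (y of carriage_index in the frame of stop_notch between -0.002 and 0.002 m and linear speed of carriage below 0.01 m/s and contact force between the fingers and carriage above 5 N and horizontal distance between the grasp point and post_grip below 0.025 m and z of clip_light in the frame of plate_top between 0 and 0.018 m and y of clip_light in the frame of plate_top between -0.024 and 0.024 m and angle between clip_light's own z axis and vertical below 0.2 rad and angle between the x axis of clip_light and the x axis of rail, either way round below 0.2 rad and x of lamp_front in the frame of plate_top above 0.015 m and value of joint clip_jaw between -0.08 and 0.12 rad and contact force between the arm and clip_light below 0.1 N); the arm keeps its last pose, push and grip.
It fails at once if the carriage runs more than 15 mm past the notch (y of carriage_index in the frame of stop_notch above 0.015 m).
It fails at once if the bowl, the whistle or the headlamp is moved more than 15 mm (distance of any of bowl, whistle, headlamp from where it was at the start of the episode above 0.015 m).
It also fails if it takes over 58 s, if anything falls off the work surface, if the arm or the gripper's body presses on something with over 40 N, if the wrist force passes 120 N, or if a joint passes its speed limit or range.

### The arm

A 6-joint arm with a two-finger parallel gripper is mounted at the origin on the work surface. World frame = base frame: x ahead of the robot, y to its left, z up, the work surface at z = 0. Lengths are in mm, angles in rad, forces in N, time in s.
With the tool pointing down it reaches from about 325 to 875 mm from the base axis. Payload 4.4 kg.
Tool frame: the origin (TCP) lies on the centre line of the jaws, within the pads' length; the fingertips stand ahead of it and the grasp point (between the pads) lies 6 mm ahead of it (ctrl.tcp_to_tips is the z of the fingertips in the tool frame, in mm); z points along the fingers, y is the line along which they close (so a half turn about z gives the same grasp; the last joint's range is limited). The gripper opens to 85 mm and grips with 20 to 120 N. Pads are 22 mm wide; open, the fingers measure 114 mm over their backs; the gripper's body (76 mm by 85 mm) begins 54 mm behind the grasp point. The pads swing forward as they close: fully open they stand 13 mm farther back than shut.
Start: joints at [0.951, 0.207, 1.542, -0, 1.393, -0.15], TCP at [260.317, 512.701, 256.282] pointing down, gripper open.
Joint ranges: [-2.73, 2.73], [-0.86, 2.22], [0.23, 2.46], [-1.11, 4.25], [0.08, 2.63], [-2.82, 2.82]. Speed limits (rad/s): [2.79, 2.79, 3.14, 3.14, 3.14, 3.14].

### API

Orientations are given as a 3x3 rotation matrix whose columns are the frame's x, y, z axes.
In Python, from plant import ctrl, sensors, optics gives the robot as it stands. Calls block until the motion is done:
- ctrl.move_ptp(position, orientation): joint-space move of the TCP to a pose.
- ctrl.move_l(position, rot=None, vel=150, threshold=None): straight line of the TCP; rot=None keeps the orientation; vel is the mean speed in mm/s. With threshold (N) it stops when the force on the tool has changed by that much, and returns True; else False.
- ctrl.set_joints(angles): joint-space move.
- ctrl.gripper_to(opening, force=None): finger opening in mm; force is the grip in N (None keeps the last); returns when the fingers have stopped.
- ctrl.hold(seconds).
- ctrl.solve_ik(position, orientation): joint angles nearest the present ones, or None.
- sensors.read_state(): the state.
- optics.grab_frame(name): name is "scene" or "top"; returns (picture, depth): 400x640x3 uint8, red, green, blue; 400x640 float32, mm along the optical axis (not along the pixel's ray), 0 where there is no reading.
- optics.camera_params(name): a dict with "mtx" (3x3 intrinsics, pixels), "k1" (the pictures are not rectified: a ray, as slopes to the right and down, at radius r is drawn at 1 + k1 r^2 times it, then the intrinsics apply), "R" (3x3) and "t" (3): a world point X has camera coordinates R X + t. Camera axes: x right, y down, z forward; pixel columns grow to the right and rows downward; lengths in mm; the calibration is good to about 2 mm. A picture is of the moment at which its call begins. camera_params takes no time and is no camera call.
A pose or a line that the arm cannot do raises ctrl.MotionError and nothing moves.
- ctrl.finish_job(): hands the job in; it is judged then, once.
The state is a dict: "t": time; "q": joint angles; "qvel": joint speeds; "tau": joint torques, N m; "eef_pos": TCP position; "eef_rot": TCP orientation; "force": force on the tool from outside, world axes, zero at the start; "wrist_torque": the same for the moment, N m; "grip_width": finger opening in mm; "grasp_force": force on a finger pad.
Only numpy, scipy, OpenCV 4.12 (cv2) and the standard library are available. Lean on these libraries where they do the work, as an engineer would, in place of code of your own. Each camera call takes 0.05 s, during which the arm holds its last target. There are 200 camera calls.

## Working session

There is one attempt and no reset: what is moved stays moved. The work goes in short steps, each a Python script; the robot and the scene stay as the last script left them, time stands still between calls to the robot, and variables do not carry over. Pictures are saved under pics/ and viewed, at most 10 in all, crops included, and the job is handed in when it is done.

```bash
ls; mkdir -p pics; python3 - <<'E'
from plant import ctrl,sensors,optics
import cv2,numpy as np
for n in("scene","top"):
    p,d=optics.grab_frame(n); np.savez(f'{n}0.npz',p=p,d=d); cv2.imwrite(f'pics/{n}0.png',p[:,:,::-1])
    c=optics.camera_params(n); print(n,c)
print(sensors.read_state()['eef_rot'],ctrl.tcp_to_tips)
E
```

```text
pics
scene {'mtx': array([[434.59295323,   0.        , 319.39587618],
       [  0.        , 434.59295323, 203.59030551],
       [  0.        ,   0.        ,   1.        ]]), 'k1': 0.018670414759639493, 'R': array([[ 0.72160841,  0.69219484, -0.01214953],
       [ 0.56425685, -0.59822089, -0.5689868 ],
       [-0.40111783,  0.4037302 , -0.8222569 ]]), 't': array([-420.31489451, -302.00970683, 1836.19680151])}
top {'mtx': array([[484.03381077,   0.        , 319.45416641],
       [  0.        , 484.03381077, 197.1702279 ],
       [  0.        ,   0.        ,   1.        ]]), 'k1': 0.020146164698513422, 'R': array([[ 0.08546533, -0.99633896, -0.00208806],
       [-0.97119218, -0.08284   , -0.22343517],
       [ 0.22244419,  0.02112387, -0.97471656]]), 't': array([ -54.47512796,  638.98516889, 1399.69942284])}
[[-8.91662432e-01  4.52699128e-01 -1.26749791e-03]
 [ 4.52700782e-01  8.91660740e-01 -1.76797352e-03]
 [ 3.29818052e-04 -2.15023286e-03 -9.99997634e-01]] 25.0
```

View pics/scene0.png

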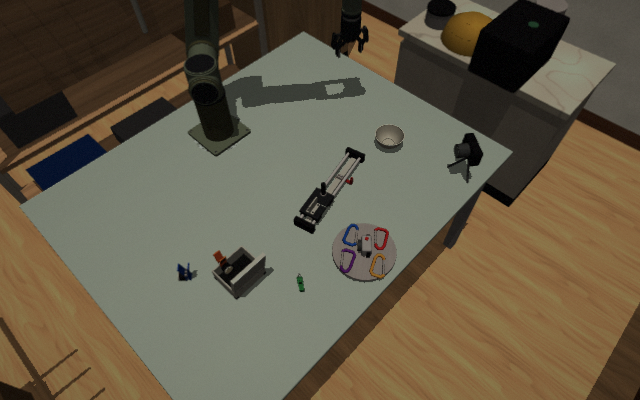

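View pics/top0.png

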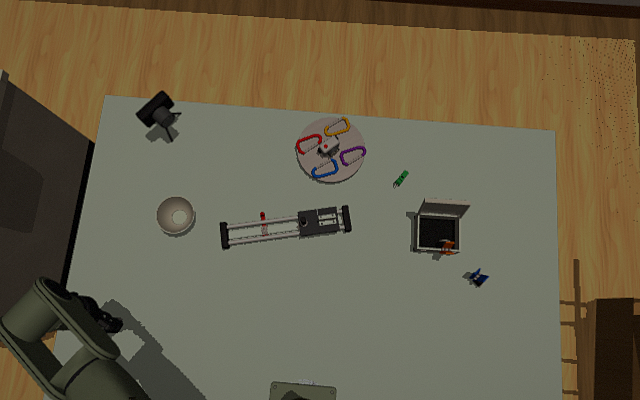

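The top view shows the orange clip at about (447,247) on the case's front wall. The blue look-alike lies loose at (477,277). In the scene view they are at (220,258) and (184,271). The orange one on the case fits the description. The carriage is at (318,221) in the top view, the red pointer at (263,216), and the post at about (305,222). Next I'll enlarge these to confirm.

```bash
cat > h.py <<'E'
import numpy as np,cv2
from plant import ctrl,sensors,optics
P={n:optics.camera_params(n) for n in("scene","top")}
def rays(n,uv):
    c=P[n]; return cv2.undistortPoints(np.float64(uv).reshape(-1,1,2),c['mtx'],np.array([c['k1'],0,0,0.])).reshape(-1,2)
def world(n,uv,d):
    c=P[n]; r=rays(n,uv); X=np.c_[r,np.ones(len(r))]*np.reshape(d,(-1,1)); return (X-c['t'])@c['R']
def onz(n,uv,z):
    c=P[n]; r=rays(n,uv); D=np.c_[r,np.ones(len(r))]@c['R']; C=-c['R'].T@c['t']; return C+D*((z-C[2])/D[:,2])[:,None]
def proj(n,X):
    c=P[n]; return cv2.projectPoints(np.float64(X).reshape(-1,1,3),cv2.Rodrigues(c['R'])[0],c['t'],c['mtx'],np.array([c['k1'],0,0,0.]))[0].reshape(-1,2)
def tri(a,b):
    M=[];v=[]
    for n,p in(("scene",a),("top",b)):
        c=P[n]; r=rays(n,[p])[0]
        for i in(0,1):
            M.append(c['R'][i]-r[i]*c['R'][2]); v.append(r[i]*c['t'][2]-c['t'][i])
    X,res,_,_=np.linalg.lstsq(np.array(M),np.array(v),rcond=None); return X,res
def crop(p,u,v,w,h,s): return cv2.resize(p[v:v+h,u:u+w],None,fx=s,fy=s,interpolation=cv2.INTER_NEAREST)
def cloud(n,p,d,x0,x1,y0,y1):
    vv,uu=np.mgrid[0:400,0:640]; m=(d>0)&(uu<640); uv=np.c_[uu[m],vv[m]]
    X=world(n,uv,d[m]); k=(X[:,0]>x0)&(X[:,0]<x1)&(X[:,1]>y0)&(X[:,1]<y1)
    return X[k],p[m][k],uv[k]
E
python3 - <<'E'
from h import *
t=np.load('top0.npz');s=np.load('scene0.npz')
a=np.hstack([crop(t['p'],405,190,100,75,4),crop(s['p'],170,240,100,75,4)])
b=np.hstack([crop(t['p'],215,195,140,75,3)[:225,:420],crop(s['p'],280,145,95,95,3)[:225*2]])if 0 else None
b1=crop(t['p'],215,200,140,50,3); b2=crop(s['p'],287,145,90,95,3)
c=np.zeros((600,800,3),np.uint8); c[:300]=a; c[300:450,:420]=b1; c[300:585,430:700]=b2
c=np.clip(c.astype(float)*1.6,0,255).astype(np.uint8)
cv2.imwrite('pics/crop1.png',c[:,:,::-1])
for n,f in(("top",t),("scene",s)):
    p=f['p'];d=f['d']
    hsv=cv2.cvtColor(p,cv2.COLOR_RGB2HSV)
    reg={'top':(405,500,190,265),'scene':(170,270,240,300)}[n]
    m=np.zeros(d.shape,bool);m[reg[2]:reg[3],reg[0]:reg[1]]=1
    o=m&(hsv[...,0]<16)&(hsv[...,1]>140)&(hsv[...,2]>70)
    v,u=np.nonzero(o);X=world(n,np.c_[u,v],d[o]);k=X[:,2].argsort()[::-1]
    print(n,'orange',len(u),u.min(),u.max(),v.min(),v.max());print(np.c_[u,v,X][k][::3].round(0))
    # rail cloud heights
E
```

```text
top orange 45 443 453 242 254
[[ 447.  242.  532. -380.  109.]
 [ 452.  243.  530. -395.  108.]
 [ 446.  253.  500. -378.  107.]
 [ 449.  243.  530. -387.  105.]
 [ 450.  253.  501. -391.  104.]
 [ 453.  243.  531. -399.  103.]
 [ 448.  242.  533. -384.  103.]
 [ 447.  252.  504. -383.  101.]
 [ 448.  253.  501. -386.  101.]
 [ 451.  245.  526. -395.   95.]
 [ 450.  252.  506. -394.   92.]
 [ 451.  252.  506. -397.   88.]
 [ 451.  246.  524. -398.   86.]
 [ 444.  251.  509. -379.   80.]
 [ 444.  246.  524. -379.   77.]]
scene orange 69 214 225 251 261
[[ 222.  258.  534. -392.  109.]
 [ 221.  259.  533. -396.  106.]
 [ 223.  257.  532. -387.  106.]
 [ 223.  258.  534. -389.  105.]
 [ 216.  253.  503. -393.  104.]
 [ 217.  253.  505. -390.  103.]
 [ 219.  251.  502. -381.  100.]
 [ 216.  254.  503. -394.   99.]
 [ 219.  253.  507. -385.   99.]
 [ 215.  257.  508. -403.   96.]
 [ 218.  253.  503. -387.   95.]
 [ 220.  253.  506. -382.   93.]
 [ 217.  256.  507. -395.   91.]
 [ 218.  256.  508. -392.   89.]
 [ 217.  257.  508. -397.   87.]
 [ 219.  257.  511. -392.   85.]
 [ 216.  259.  508. -402.   82.]
 [ 220.  257.  511. -389.   81.]
 [ 218.  258.  508. -395.   79.]
 [ 221.  256.  508. -383.   77.]
 [ 221.  257.  510. -385.   74.]
 [ 218.  260.  510. -398.   73.]
 [ 219.  261.  515. -398.   71.]]
```

View pics/crop1.png

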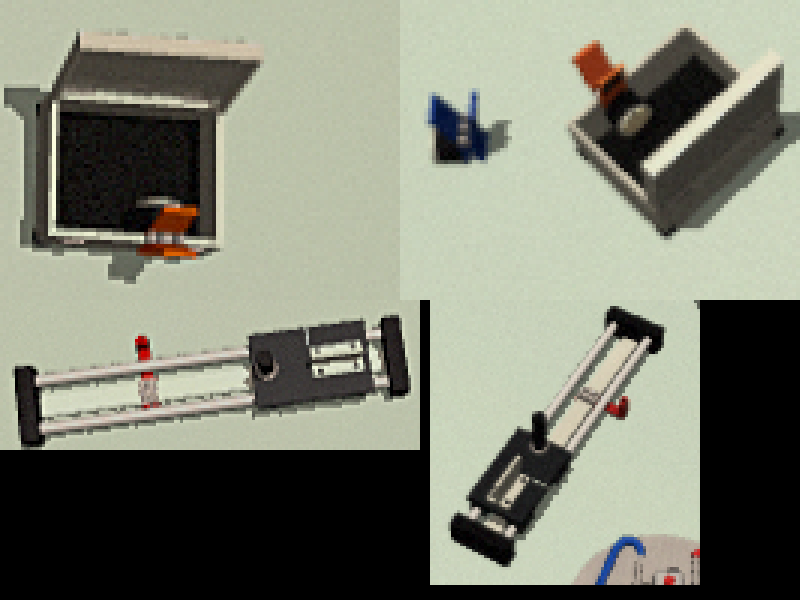

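The crops confirm it: the orange clip straddles the case's front wall with its lamp inside, and the blue one lies separately to the right and is left alone. On the rail, the post is at top (303,221), the upright plate at about (327,218), and the pointer at (262,216). Now the fits.

```bash
python3 - <<'E'
from h import *
F={n:np.load(n+'0.npz') for n in P}
def rect(X):
    (c,(w,h),a)=cv2.minAreaRect(np.float32(X[:,:2])); return np.round(c,1),np.round((w,h),1),round(a,2),np.round(np.radians(a),4)
for n in P:
    p,d=F[n]['p'],F[n]['d']
    print('=====',n)
    # case
    X,c,uv=cloud(n,p,d,480,680,-460,-290)
    hsv=cv2.cvtColor(c[None],cv2.COLOR_RGB2HSV)[0]
    g=hsv[:,1]<90
    rim=X[g&(abs(X[:,2]-58)<5)]; print('rim',len(rim),rect(rim), rim[:,2].mean())
    o=X[(hsv[:,0]<16)&(hsv[:,1]>140)]
    print('orange ymid',o[:,1].min(),o[:,1].max())
    # front rim edge points: minimal x for given y
    fr=rim[(rim[:,0]<535)]; print('front',len(fr),np.polyfit(fr[:,1],fr[:,0],1),fr[:,0].min(),fr[:,0].max())
    # rail
    X,c,uv=cloud(n,p,d,480,680,-150,270)
    for nm,z,t in(('ctop',50,3),('plate',88,4),('post',112,5)):
        k=abs(X[:,2]-z)<t; Y=X[k]
        print(nm,len(Y),rect(Y),Y.mean(0).round(1),np.median(Y[:,2]).round(1)) if len(Y)>2 else print(nm,'none')
    k=(X[:,2]>58); print(np.c_[uv[k],X[k]].round(0)[::3] if k.sum()<150 else k.sum())
    hs=cv2.cvtColor(c[None],cv2.COLOR_RGB2HSV)[0]
    r=((hs[:,0]<8)|(hs[:,0]>172))&(hs[:,1]>130)&(hs[:,2]>50)
    print('red',np.c_[uv[r],X[r]].round(0))
    k=(abs(X[:,2]-40)<3)&(c.sum(1)<150); 
    for nm,s in(('L',X[:,1]>150),('R',X[:,1]<-60)):
        Y=X[k&s]; print(nm,len(Y),rect(Y),Y.mean(0).round(1)) if len(Y)>2 else 0
E
```

```text
===== scene
rim 191 (array([ 571.8, -368.8]), array([119.2, 130.7]), 0.14, np.float64(0.0025)) 57.62267146739704
orange ymid -402.63517016329376 -376.1471356678667
front 87 [-2.92730513e-02  5.09654353e+02] 512.3759014893287 534.2630024337988
ctop 351 (array([574.8,  -5.1]), array([ 76.9, 121.7]), 11.84, np.float64(0.2066)) [577.4  -7.   50. ] 50.0
plate 27 (array([575.2,  -4.8]), array([ 8.9, 98.6]), 8.98, np.float64(0.1568)) [577.2 -13.8  87.8] 88.0
post 18 (array([564.3,  39.2]), array([14.1, 16.9]), 43.28, np.float64(0.7554)) [564.3  38.7 110.1] 109.8
[[322. 182. 556.  43. 110.]
 [321. 183. 558.  35. 114.]
 [324. 183. 564.  45. 110.]
 [322. 184. 563.  35. 112.]
 [325. 184. 570.  43. 111.]
 [323. 185. 568.  36. 110.]
 [321. 186. 562.  31. 103.]
 [324. 186. 569.  39. 102.]
 [322. 187. 565.  33.  98.]
 [325. 187. 569.  44.  91.]
 [323. 188. 568.  35.  93.]
 [321. 189. 559.  34.  81.]
 [324. 189. 570.  39.  85.]
 [322. 190. 566.  32.  83.]
 [325. 190. 570.  43.  75.]
 [323. 191. 567.  36.  74.]
 [321. 192. 561.  32.  66.]
 [324. 192. 571.  38.  69.]
 [322. 193. 565.  33.  63.]
 [315.
[... 3445 characters left out ...]
 [262. 218. 573. 175.  12.]
 [263. 218. 572. 172.  16.]
 [264. 218. 573. 169.  15.]
 [261. 219. 569. 178.  12.]
 [262. 219. 570. 175.  10.]
 [263. 219. 571. 172.   8.]
 [264. 219. 571. 169.  10.]
 [263. 224. 555. 171.   8.]
 [264. 224. 554. 167.  14.]
 [265. 224. 554. 164.  15.]
 [262. 225. 551. 173.  11.]
 [263. 225. 551. 169.  14.]
 [264. 225. 552. 167.  10.]
 [265. 225. 552. 164.  11.]
 [266. 234. 523. 157.  17.]
 [263. 235. 521. 167.   4.]
 [264. 235. 520. 163.  11.]
 [266. 235. 521. 157.  10.]]
L 4 (array([534.1, 224.1]), array([  4.3, 133.1]), 45.11, np.float64(0.7874)) [511.2 246.1  40.7]
R 109 (array([591.1, -86.7]), array([78.3, 19.3]), 12.22, np.float64(0.2132)) [591.1 -87.2  39.9]
```

```bash
python3 - <<'E'
from h import *
print(sensors.read_state()['t'])
F={n:np.load(n+'0.npz') for n in P}
for n in P:
    p,d=F[n]['p'],F[n]['d']
    X,c,uv=cloud(n,p,d,510,640,-72,75)
    m=np.zeros((400,640),np.uint8); k=abs(X[:,2]-50)<5; m[uv[k][:,1],uv[k][:,0]]=255
    m=cv2.morphologyEx(m,cv2.MORPH_OPEN,np.ones((3,3)))
    q=cv2.minAreaRect(np.argwhere(m)[:,::-1].astype(np.float32)); v=np.argwhere(m)[:,::-1]
    W=onz(n,v,50)[:,:2].astype(np.float32); r=cv2.minAreaRect(W); print(n,'ctop',r)
    b=c.max(1)>100
    L=X[(abs(X[:,2]-88)<8)&(X[:,1]<12)&b]
    f=np.polyfit(L[:,1],L[:,0],1);print('plate',len(L),f,np.arctan(-f[0]),L.mean(0),L[:,1].min(),L[:,1].max())
    # whole-rail bright rods
    X,c,uv=cloud(n,p,d,450,680,-110,280)
    B=X[(X[:,2]>30)&(c.max(1)<60)]; 
    e=X[(X[:,2]>8)]; r=cv2.minAreaRect(e[:,:2].astype(np.float32)); print('rail all',r)
    w=X[(X[:,1]>80)&(X[:,1]<160)&(X[:,2]>18)&(X[:,2]<48)&(c.max(1)>90)]
    print('rods',len(w),np.median(w[:,2]) if len(w) else 0, np.polyfit(w[:,1],w[:,0],1) if len(w)>5 else '')
t=F['top'];s=F['scene']
c=np.zeros((600,800,3),np.uint8)
a=crop(t['p'],290,195,66,46,12)[:,:792]; c[:300,:]=0
c=np.hstack([crop(t['p'],255,200,100,45,4),crop(s['p'],287,165,90,75,4)[:180]]) if 0 else a
cv2.imwrite('pics/crop2.png',np.clip(c*1.8,0,255).astype(np.uint8)[:,:,::-1])
E
```

```text
0.1
scene ctop ((574.5814208984375, -5.5916595458984375), (75.36551666259766, 120.45259857177734), 12.857171058654785)
plate 10 [-1.89348655e-01  5.73209583e+02] 0.18713322071256133 [578.78563874 -29.44861754  87.06605606] -52.73487945706236 -8.029137211481016
rail all ((564.4862060546875, 85.489013671875), (386.2895202636719, 213.98837280273438), 87.04889678955078)
rods 91 30.05424129650652 [-4.16156328e-01  5.97392414e+02]
top ctop ((572.1821899414062, -2.6578292846679688), (75.38166809082031, 116.5326156616211), 12.543937683105469)
plate 23 [-2.46694785e-01  5.71534675e+02] 0.24186546145543283 [578.45609493 -28.05661368  89.44966301] -51.19010275145769 -4.381700713085822
rail all ((568.4996948242188, 84.5249252319336), (389.0757141113281, 226.15573120117188), 89.01310729980469)
rods 176 31.60217273887645 [-2.20093572e-01  5.70791562e+02]
```

View pics/crop2.png

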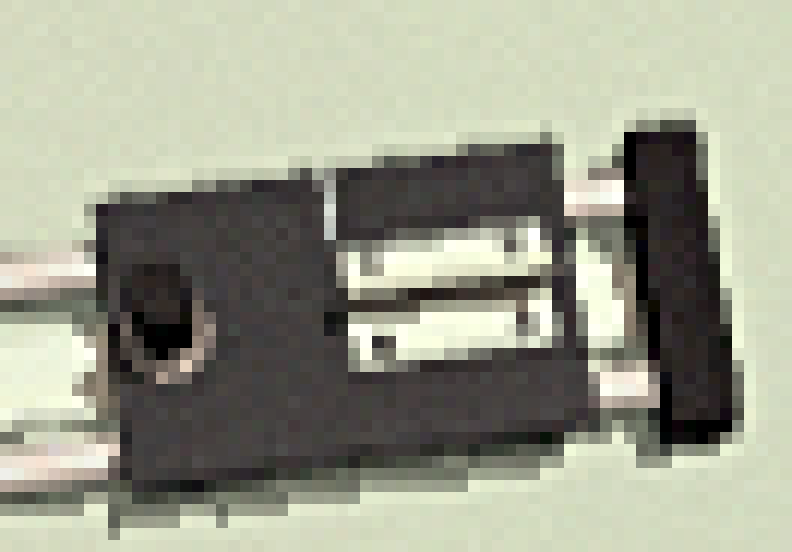

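The white index line is at about px (317,212), the plate's top edge runs from (319,218) to (335,216), and the post top is at (303,219). Both views agree: plate middle (579,-29), rail yaw about 0.22, post (563,41). The clip pivot is at (517,-389). Picking it now.

```bash
cat >> h.py <<'E'
def R(a): # tool down, closing axis at world angle a
    c,s=np.cos(a),np.sin(a); return np.array([[-s,c,0],[c,s,0],[0,0,-1.]])
def st(m=''):
    s=sensors.read_state(); print(m,round(s['t'],2),'pos',np.round(s['eef_pos'],1),'F',np.round(s['force'],1),'w',round(s['grip_width'],1),'gf',round(s['grasp_force'],1)); return s
E
python3 - <<'E'
from h import *
a=.03
ctrl.move_ptp([517,-389,170],R(a)); st('above')
ctrl.gripper_to(55,30)
print(ctrl.move_l([517,-389,93],vel=120,threshold=8)); st('down')
ctrl.gripper_to(5,30); st('closed')
p,d=optics.grab_frame('top');p2,_=optics.grab_frame('scene')
cv2.imwrite('pics/g1.png',np.hstack([crop(p,405,195,80,70,5),crop(p2,180,225,80,70,5)])[:,:,::-1])
I=onz('top',[[317.3,212]],50)[0];q=onz('top',[[261.5,213]],45)[0]; u=np.array([-np.sin(.22),np.cos(.22)])
print(I,q,'travel',(q-I)[:2]@u)
E
```

```text
above 3.39 pos [ 517.6 -388.2  170.2] F [ 0.7  0.3 -0.1] w 85.1 gf 0.0
False
down 4.59 pos [ 517.5 -389.5   93.7] F [1.  0.1 0.6] w 55.2 gf 0.0
closed 5.03 pos [ 518.6 -391.2   97.5] F [-2.9 -0.1  9.9] w 13.7 gf 30.2
[599.33229029   3.26043355  50.        ] [582.60719701 174.09961672  45.        ] travel 170.37143390398123
```

View pics/g1.png

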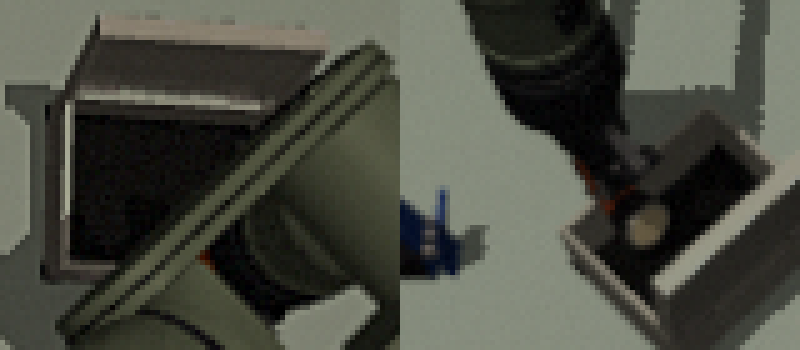

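The squeeze worked: 13.7 mm over the handles at 30 N, with the lamp and orange clip held in the jaws. Lifting and carrying next.

```bash
python3 - <<'E'
from h import *
s=sensors.read_state();p=s['eef_pos']
ctrl.move_l([p[0],p[1],215],vel=120); st('lift')
ctrl.move_ptp([570,-150,225],R(.22)); st('mid')
for n in P:
    p,d=optics.grab_frame(n); np.savez(f'{n}1.npz',p=p,d=d)
    u,v=proj(n,[570,-150,200])[0].astype(int); print(u,v)
    cv2.imwrite(f'{n}1.png',crop(p,max(u-40,0),max(v-45,0),80,90,5)[:,:,::-1])
cv2.imwrite('pics/carry.png',np.hstack([cv2.imread(f'{n}1.png') for n in P]))
E
```

```text
lift 6.3 pos [ 518.  -390.6  213.6] F [-0.   0.  -1.5] w 13.3 gf 29.2
mid 7.28 pos [ 570.  -151.   224.8] F [-0.5  0.1 -0.5] w 13.4 gf 29.2
283 202
371 216
```

View pics/carry.png

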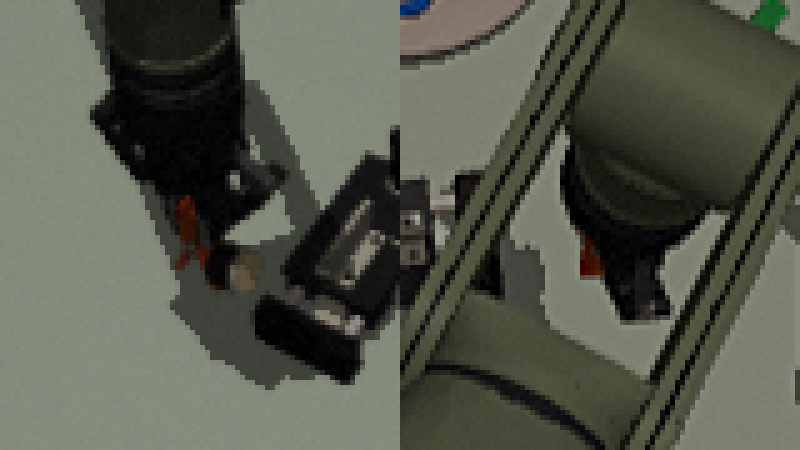

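Clip held upright with its jaws open and the lamp facing the turntable side; lens at scene px (292,211). I'll measure its offset from the tool before lowering.

```bash
python3 - <<'E'
from h import *
f=np.load('scene1.npz'); X,c,uv=cloud('scene',f['p'],f['d'],520,640,-210,-100)
h=cv2.cvtColor(c[None],cv2.COLOR_RGB2HSV)[0]
o=(h[:,0]<16)&(h[:,1]>140)&(X[:,2]>100)
def loc(X): 
    D=X-[570,-151,224.8]; a=.22; return np.c_[D[:,0]*np.cos(a)+D[:,1]*np.sin(a),-D[:,0]*np.sin(a)+D[:,1]*np.cos(a),D[:,2]]
print('orange',np.c_[uv[o],loc(X[o])].round(0))
l=(uv[:,0]>286)&(uv[:,0]<297)&(uv[:,1]>203)&(uv[:,1]<218)&(X[:,2]>100)&(c.max(1)>60)
print('lens',np.c_[uv[l],loc(X[l])].round(0)[::3],loc(X[l]).mean(0))
E
```

```text
orange [[267. 180. -18. -35. 117.]
 [281. 181.  25. -25. 131.]
 [264. 183. -52. -14.  57.]
 [283. 187.  19. -13.  84.]
 [276. 189.  -9. -12.  54.]
 [281. 191.  16. -20.  71.]
 [282. 191.  18. -18.  70.]
 [282. 192.  20. -21.  69.]
 [279. 196.  -9.  -4.   9.]
 [280. 196.  -6.  -2.   8.]
 [281. 196.  11. -17.  38.]
 [278. 197.  -7. -12.  14.]
 [279. 197.  -6.  -8.   9.]
 [280. 197.  -4.  -5.   8.]
 [281. 197.  -3.  -2.   5.]
 [278. 198.  -9. -10.   4.]
 [279. 198.  -6.  -9.   6.]
 [280. 198.  -2.  -9.   9.]
 [281. 198.  -6.   1.  -6.]
 [278. 199.  -9. -11.   1.]
 [279. 199.  -4. -12.   6.]
 [280. 199.  -5.  -6.  -2.]
 [281. 199.   3. -11.   9.]
 [278. 200.  -7. -14.  -0.]
 [279. 200.  -3. -14.   4.]
 [280. 200.  -4.  -7.  -6.]
 [281. 200.   4. -12.   7.]
 [279. 201.  -5. -12.  -6.]
 [280. 201.  -3.  -9.  -8.]
 [281. 201.   4. -13.   1.]
 [279. 202.  -6. -12. -12.]
 [280. 202.  -5.  -8. -16.]
 [281. 202.   4. -14.  -3.]
 [279. 203.  -5. -14. -15.]
 [280. 203.  -4. -10. -19.]
 [281. 203.   4. -14.  -8.]
 [279. 204.  -5. -14. -19.]
 [280. 204.  -4. -11. -24.]
 [281. 204.  -5.  -5. -31.]
 
[... 466 characters left out ...]
9. -38.]
 [279. 209. -11. -11. -57.]
 [283. 209.   7. -12. -41.]
 [284. 209.   7.  -7. -48.]
 [278. 210. -16. -11. -67.]
 [279. 210. -10. -13. -59.]
 [283. 210.   4. -10. -53.]
 [284. 210.   9. -11. -48.]
 [284. 211.  11. -14. -48.]
 [286. 214.  15. -11. -66.]]
lens [[293. 206.  29.  13. -40.]
 [293. 208.  33.   7. -41.]
 [292. 209.  32.   2. -41.]
 [289. 210.  28.  -9. -35.]
 [292. 210.  33.   0. -44.]
 [289. 211.  30. -12. -36.]
 [292. 211.  34.  -2. -46.]
 [289. 212.  32. -15. -37.]
 [292. 212.  34.  -2. -51.]
 [289. 213.  32. -16. -41.]
 [292. 213.  36.  -5. -52.]
 [289. 214.  31. -15. -47.]
 [292. 214.  35.  -5. -58.]
 [291. 215.  35. -10. -58.]] [ 33.13508735  -2.67229531 -47.3411256 ]
```

```bash
python3 - <<'E'
from h import *
x,y=578.8,-29
ctrl.move_l([x,y,195],rot=R(.22),vel=150); st('over')
s=sensors.read_state()['eef_pos']; x,y=x+(x-s[0]),y+(y-s[1])
print(ctrl.move_l([x,y,150],vel=80,threshold=5)); st('in')
print(ctrl.move_l([x,y,124],vel=40,threshold=5)); st('down')
for n in P:
    p,d=optics.grab_frame(n); 
    u,v=proj(n,[579,-29,100])[0].astype(int)
    cv2.imwrite(f'{n}2.png',crop(p,u-40,v-45,80,90,5)[:,:,::-1])
cv2.imwrite('pics/place.png',np.hstack([cv2.imread(f'{n}2.png') for n in P]))
E
```

```text
over 8.36 pos [579.  -29.7 195.3] F [ 0.8 -0.7 -0.4] w 13.5 gf 29.2
False
in 9.07 pos [578.7 -28.3 149.9] F [-1.1 -0.2 -0.5] w 13.2 gf 29.2
True
down 9.63 pos [578.4 -28.4 127.5] F [-0.7  0.3  4.8] w 13.3 gf 29.8
```

View pics/place.png

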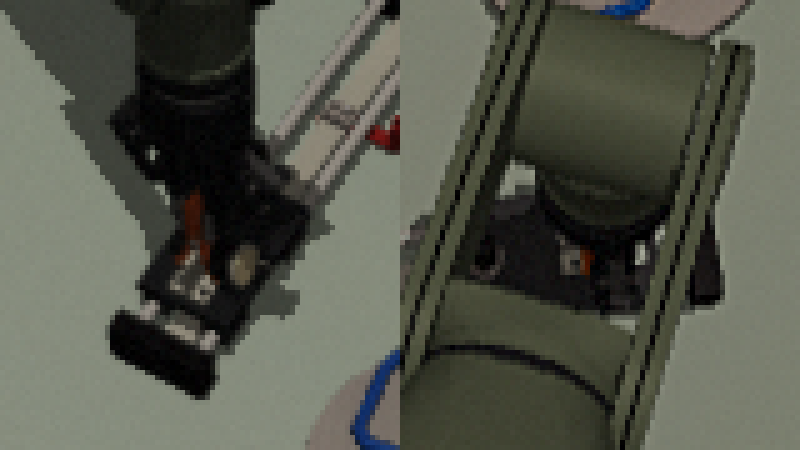

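The jaws straddle the plate with the lamp on the turntable side, and contact came at z=127.5, where I expected the roller to sit. Letting go.

```bash
python3 - <<'E'
from h import *
ctrl.gripper_to(55); s=st('open')
p=s['eef_pos']
ctrl.move_l([p[0],p[1],210],vel=120); ctrl.move_l([400,130,230],rot=R(.22+np.pi/2),vel=250);st('away')
for n in P:
    p,d=optics.grab_frame(n); np.savez(f'{n}3.npz',p=p,d=d)
    u,v=proj(n,[575,0,80])[0].astype(int)
    cv2.imwrite(f'{n}3.png',crop(p,u-40,v-45,80,90,5)[:,:,::-1])
    X,c,uv=cloud(n,p,d,510,640,-72,75)
    h=cv2.cvtColor(c[None],cv2.COLOR_RGB2HSV)[0]
    o=X[(h[:,0]<16)&(h[:,1]>140)&(X[:,2]>95)]
    print(n,'orange',len(o),o.min(0),o.max(0)); u=np.array([-np.sin(.22),np.cos(.22)])
    w=(o[:,:2]-[578.8,-29]); print('along',(w@u).min(),(w@u).max(),'across',(w@[u[1],-u[0]]).min(),(w@[u[1],-u[0]]).max())
    t=X[(abs(X[:,2]-112)<6)&(X[:,1]>15)&(c.max(1)<90)]; print('post',len(t),t.mean(0),(t.min(0)+t.max(0))/2)
cv2.imwrite('pics/rel.png',np.hstack([cv2.imread(f'{n}3.png') for n in P]))
E
```

```text
open 10.21 pos [577.4 -28.  126.4] F [-0.2  0.3  0.2] w 55.1 gf 0.0
away 12.77 pos [400.2 129.8 229.9] F [ 0.9 -0.3 -0.4] w 54.8 gf 0.0
scene orange 77 [559.08865523 -45.36259675  96.14904506] [600.03100578  36.52483493 140.4064721 ]
along -14.155291913580067 66.55366959004047 across -18.335323467836165 18.894978840281762
post 17 [563.35987131  38.74676218 110.24777086] [564.56482846  40.05036481 111.01102269]
top orange 77 [560.40540525 -39.78351102  98.55215853] [596.80275274 -11.72075259 146.40748015]
along -9.113156631861122 14.873805846491676 across -18.879641019574066 16.600850599045184
post 25 [561.53832223  41.67398916 112.59452535] [561.46084685  41.51425874 113.14607192]
```

View pics/rel.png

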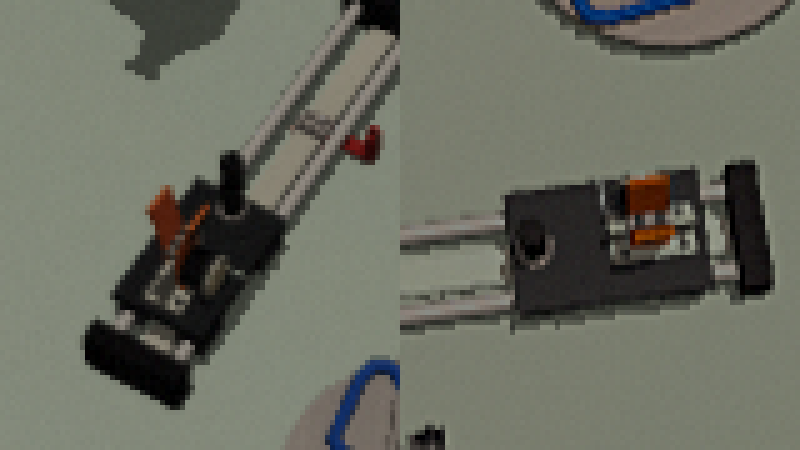

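The clip stands square on the plate with its lamp on the turntable side, untouched, top at about z=137. The carriage hasn't moved (post about (563,40)). Next: grip the post and slide, zeroing side force along the way.

```bash
python3 - <<'E'
from h import *
a=.22; u=np.array([-np.sin(a),np.cos(a),0]); v=np.array([np.cos(a),np.sin(a),0])
q=np.array([563,40.3,98.])
ctrl.gripper_to(42,35)
ctrl.move_l([*q[:2],200],rot=R(a+np.pi/2),vel=200); s=st('over'); f0=s['force']
print(ctrl.move_l(q,vel=100,threshold=8)); st('down')
ctrl.gripper_to(5); s=st('grip'); 
def rep(m):
    s=sensors.read_state(); F=s['force']-f0; d=s['eef_pos']-q; print(m,round(s['t'],2),'along',round(d@u,1),'lat',round(d@v,2),'z',round(d[2],1),'Fu',round(F@u,1),'Fv',round(F@v,1),'Fz',round(F[2],1)); return s
rep('0')
for k in(50,90,130):
    ctrl.move_l(q+u*k,vel=60,threshold=15); ctrl.hold(.2); rep(k)
np.save('f0.npy',f0)
E
```

```text
over 14.24 pos [562.3  40.7 199.9] F [-0.8  0.2 -0. ] w 41.8 gf 0.0
False
down 15.41 pos [563.8  40.3  98.9] F [-1.   0.   0.7] w 42.2 gf 0.0
grip 15.76 pos [563.6  40.3  98.9] F [-0.2  0.3  2.9] w 15.1 gf 34.1
0 15.76 along -0.1 lat 0.61 z 0.9 Fu -0.0 Fv 0.6 Fz 2.9
50 16.94 along 50.2 lat 0.39 z 0.9 Fu -0.8 Fv -1.2 Fz 6.3
90 17.96 along 90.2 lat 0.27 z 0.9 Fu 0.0 Fv -2.0 Fz 6.7
130 18.98 along 130.3 lat 0.07 z 0.9 Fu 0.6 Fv -2.9 Fz 7.8
```

```bash
python3 - <<'E'
from h import *
a=.22; u=np.array([-np.sin(a),np.cos(a),0]); v=np.array([np.cos(a),np.sin(a),0])
q=np.array([563,40.3,98.])-1*v+[0,0,1.5]; f0=np.load('f0.npy')
k=130;pk=0
def go(k,hold=.05):
    ctrl.move_l(q+u*k,vel=20,threshold=12); ctrl.hold(hold); s=sensors.read_state(); F=s['force']-f0
    return (s['eef_pos']-q)@u,F@u,F@v,F[2],s['t'],s['grip_width']
ctrl.move_l(q+u*150,vel=40,threshold=8)
k=150
while k<178:
    r=go(k); print(round(k,1),np.round(r,1))
    pk=min(pk,r[1])
    if pk<-2.5 and r[1]>pk+2.5: print('over ridge'); break
    if r[4]>38: break
    k+=.8
E
```

```text
150 [150.3   1.    5.9  -5.5  20.1  14.9]
150.8 [151.   -0.7   6.7  -5.3  20.4  14.9]
151.6 [151.7  -1.1   7.1  -4.5  20.7  15.2]
152.4 [152.5  -1.    7.3  -4.9  21.   15.3]
153.2 [153.3  -0.8   7.3  -5.3  21.3  15. ]
154.0 [154.1  -0.9   6.8  -4.8  21.6  14.9]
154.8 [154.9  -0.4   6.4  -4.7  21.9  14.9]
155.6 [155.7  -0.6   6.4  -4.1  22.2  14.7]
156.4 [ 1.565e+02 -1.000e-01  6.000e+00 -4.300e+00  2.250e+01  1.500e+01]
157.2 [157.3  -0.    5.9  -4.2  22.8  14.8]
158.0 [158.1   0.    7.4  -4.6  23.1  15.1]
158.8 [158.9  -0.4   6.5  -4.4  23.4  15. ]
159.6 [159.7  -0.6   7.1  -4.2  23.7  14.7]
160.4 [160.5  -0.5   7.1  -4.3  24.   15. ]
161.2 [161.3   0.8   6.2  -4.6  24.3  14.9]
162.0 [162.1  -0.6   6.8  -4.2  24.6  15.1]
162.8 [162.7  -0.3   6.5  -5.   24.9  15.1]
163.6 [163.   -2.4   6.1  -4.2  25.2  15.2]
164.4 [163.4  -4.3   6.7  -4.9  25.5  15.1]
165.2 [163.5  -5.5   6.1  -4.6  25.8  15. ]
166.0 [163.7  -7.8   6.4  -3.6  26.1  15. ]
166.8 [163.8  -9.9   6.4  -3.3  26.4  15.3]
167.6 [164.  -12.4   5.1  -4.1  26.7  15.5]
168.4 [166.9  -4.4   6.2  -3.5  27.   15.3]
over ridge
```

```bash
python3 - <<'E'
from h import *
a=.22; u=np.array([-np.sin(a),np.cos(a),0]); v=np.array([np.cos(a),np.sin(a),0])
q=np.array([563,40.3,98.])-1*v+[0,0,1.5]; f0=np.load('f0.npy')
def rd(k):
    s=sensors.read_state(); F=s['force']-f0
    print(k,np.round([(s['eef_pos']-q)@u,F@u,F@v,F[2],s['t'],s['grip_width'],s['grasp_force']],2))
ctrl.hold(.3); rd('settled')
q=q+.8*0*v
for k in(168.4,168.9,169.4):
    ctrl.move_l(q+u*k,vel=20,threshold=12); ctrl.hold(.15); rd(k)
for n in P:
    p,d=optics.grab_frame(n); np.savez(f'{n}4.npz',p=p,d=d)
    uu,w=proj(n,[560,170,60])[0].astype(int)
    cv2.imwrite(f'{n}4.png',crop(p,uu-40,w-45,80,90,5)[:,:,::-1])
cv2.imwrite('pics/stop.png',np.clip(1.5*np.hstack([cv2.imread(f'{n}4.png') for n in P]),0,255).astype(np.uint8))
E
```

```text
settled [167.11  -4.74   6.48  -4.24  27.28  15.16  34.53]
168.4 [167.08  -4.95   6.34  -3.67  27.68  15.09  34.53]
168.9 [168.36  -1.85   6.14  -3.95  28.08  15.23  34.5 ]
169.4 [168.97  -2.52   5.74  -3.52  28.48  14.88  34.5 ]
```

View pics/stop.png

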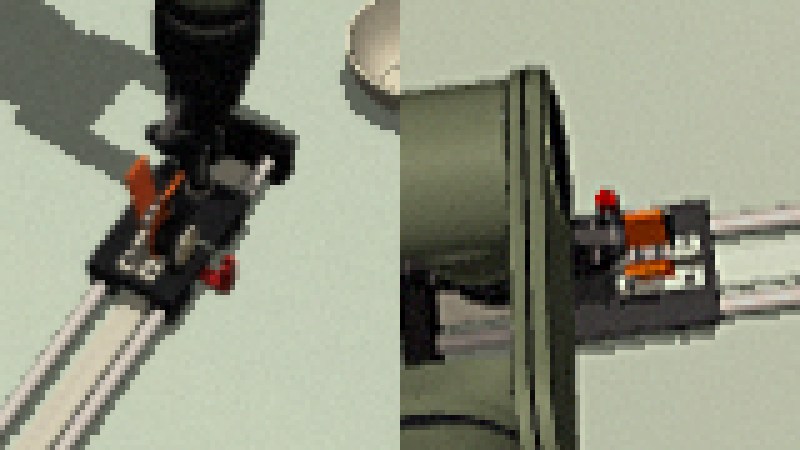

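The carriage has jumped over the ridge at about 164 mm and now sits near 169, level with the red pointer. Some side load remains. I'll relieve it, let the ball settle with the fingers open, then re-grip and trim the force to zero.

```bash
python3 - <<'E'
from h import *
a=.22; u=np.array([-np.sin(a),np.cos(a),0]); v=np.array([np.cos(a),np.sin(a),0])
f0=np.load('f0.npy'); q0=np.array([563,40.3,98.])-v+[0,0,1.5]
q=q0+.7*v+[0,0,-.5]
def rd(k):
    s=sensors.read_state(); F=s['force']-f0; r=[(s['eef_pos']-q0)@u,F@u,F@v,F[2],s['t'],s['grip_width'],s['grasp_force']]
    print(k,np.round(r,2)); return r
k=168.8
ctrl.move_l(q+u*k,vel=20); ctrl.hold(.2); rd('relieved')
ctrl.gripper_to(28); ctrl.hold(.6); rd('open')
p,d=optics.grab_frame('scene'); np.savez('scene5.npz',p=p,d=d)
ctrl.gripper_to(5,35); ctrl.hold(.4); rd('regrip')
for i in range(3):  # scan of the well
    for k in [(169.6,),(170.2,),(168.8,168.2)][i]:
        ctrl.move_l(q+u*k,vel=20,threshold=10); ctrl.hold(.2); rd(k)
E
```

```text
relieved [168.88   0.19   4.01  -1.75  29.02  14.86  34.82]
open [ 1.6878e+02 -4.7000e-01  1.2000e-01  3.5000e-01  2.9910e+01  2.7680e+01
  0.0000e+00]
regrip [168.83   0.17   0.29   1.1   30.62  15.03  34.06]
169.6 [169.51  -0.98  -0.56   1.96  31.07  14.79  34.33]
170.2 [170.42   0.4   -0.83   2.95  31.52  14.69  34.37]
168.8 [170.     5.26  -0.58   2.11  31.97  14.87  34.51]
168.2 [169.87   6.33  -0.84   3.17  32.42  15.09  34.55]
```

```bash
python3 - <<'E'
from h import *
a=.22; u=np.array([-np.sin(a),np.cos(a),0]); v=np.array([np.cos(a),np.sin(a),0])
f0=np.load('f0.npy'); q0=np.array([563,40.3,98.])-v+[0,0,1.5]
q=q0+.7*v+[0,0,-.5]
def rd(k):
    s=sensors.read_state(); F=s['force']-f0; r=[(s['eef_pos']-q0)@u,F@u,F@v,F[2],s['t'],s['grip_width'],s['grasp_force']]
    print(k,np.round(r,2)); return r
rd('now')
for k in(169.2,170.2,170.8,171.4,172,171,170.2):
    ctrl.move_l(q+u*k,vel=20,threshold=10); ctrl.hold(.2); rd(k)
p,d=optics.grab_frame('scene'); np.savez('scene6.npz',p=p,d=d)
for n in(5,6):
    f=np.load(f'scene{n}.npz'); X,c,uv=cloud('scene',f['p'],f['d'],500,640,60,240)
    h=cv2.cvtColor(c[None],cv2.COLOR_RGB2HSV)[0]
    o=(h[:,0]<16)&(h[:,1]>140)&(X[:,2]>95)&(X[:,2]<145); print(n,o.sum(),((X[o]-q0)@u).mean(),uv[o].mean(0))
E
```

```text
now [169.87   6.33  -0.84   3.17  32.42  15.09  34.55]
169.2 [1.700e+02 3.700e+00 1.000e-01 3.130e+00 3.287e+01 1.479e+01 3.458e+01]
170.2 [170.21   3.01  -1.71   4.43  33.32  14.87  34.62]
170.8 [170.43  -0.58  -1.25   5.11  33.77  15.25  34.71]
171.4 [ 1.7152e+02  2.0000e-02 -1.0700e+00  5.0300e+00  3.4220e+01  1.5110e+01
  3.4720e+01]
172 [171.82   0.46  -2.06   5.74  34.67  15.46  34.73]
171 [171.58   2.39  -0.92   5.78  35.12  15.19  34.71]
170.2 [171.12   4.31  -0.8    5.54  35.57  15.2   34.72]
5 66 95.2670943932196 [335.65151515 163.53030303]
6 64 96.36694209351558 [335.734375 163.25    ]
```

```bash
python3 - <<'E'
from h import *
a=.22; u=np.array([-np.sin(a),np.cos(a),0]); v=np.array([np.cos(a),np.sin(a),0])
f0=np.load('f0.npy'); q0=np.array([563,40.3,98.])-v+[0,0,1.5]
q=q0+.5*v+[0,0,0]
def rd(k):
    s=sensors.read_state(); F=s['force']-f0; r=[(s['eef_pos']-q0)@u,F@u,F@v,F[2],s['t'],s['grip_width'],s['grasp_force']]
    print(k,np.round(r,2)); return r
ctrl.gripper_to(26); ctrl.hold(.3); rd('open')
ctrl.move_l(q+u*171,vel=30); ctrl.hold(.2); rd('171 open')
# feel: forward finger-side then back, gentle
for sgn in(+1,-1):
    for j in range(14):
        k=171+sgn*(2+.5*j); ctrl.move_l(q+u*k,vel=60); r=rd(round(k,1)) if 0 else None
        s=sensors.read_state(); F=(s['force']-f0)@u
        if abs(F)>1.6: print('touch',sgn,round((s['eef_pos']-q0)@u,2),round(F,2),'w',s['grip_width'],s['t']); break
    ctrl.move_l(q+u*171,vel=60)
rd('end')
E
```

```text
open [170.02   0.51   1.3    0.62  36.18  26.14   0.  ]
171 open [171.01  -0.28   0.8   -0.51  36.63  26.24   0.  ]
touch 1 177.07 -2.85 w 26.393737514215665 39.1333
touch -1 166.45 2.9 w 26.07452298931727 41.1417
end [ 1.7092e+02 -4.0000e-02 -3.6000e-01 -1.9000e-01  4.1390e+01  2.6300e+01
  0.0000e+00]
```

The fingers feel the post from both sides at 177.1 and 166.5. It doesn't give under about 2.9 N either way, so the ball sits in the notch with the post centre at about 171.8. Gripping there.

```bash
python3 - <<'E'
from h import *
a=.22; u=np.array([-np.sin(a),np.cos(a),0]); v=np.array([np.cos(a),np.sin(a),0])
f0=np.load('f0.npy'); q0=np.array([563,40.3,98.])-v+[0,0,1.5]
q=q0+.5*v
def rd(k):
    s=sensors.read_state(); F=s['force']-f0; r=[(s['eef_pos']-q0)@u,F@u,F@v,F[2],s['t'],s['grip_width'],s['grasp_force']]
    print(k,np.round(r,2)); return r
ctrl.move_l(q+u*171.76,vel=30); ctrl.hold(.3); rd('pos')
ctrl.gripper_to(5,30); ctrl.hold(.5); rd('grip'); ctrl.hold(.3); rd('grip')
for n in P:
    p,d=optics.grab_frame(n)
    uu,w=proj(n,[560,170,60])[0].astype(int)
    cv2.imwrite(f'{n}6.png',crop(p,uu-40,w-45,80,90,5)[:,:,::-1])
cv2.imwrite('pics/final.png',np.clip(1.5*np.hstack([cv2.imread(f'{n}6.png') for n in P]),0,255).astype(np.uint8))
E
```

```text
pos [ 1.7168e+02 -9.0000e-02  6.8000e-01  3.2000e-01  4.1940e+01  2.5740e+01
  0.0000e+00]
grip [1.7177e+02 2.0000e-02 1.0000e-02 3.9000e-01 4.2680e+01 1.5250e+01
 2.9220e+01]
grip [171.76  -0.71  -0.93   2.33  42.98  15.31  29.24]
```

View pics/final.png

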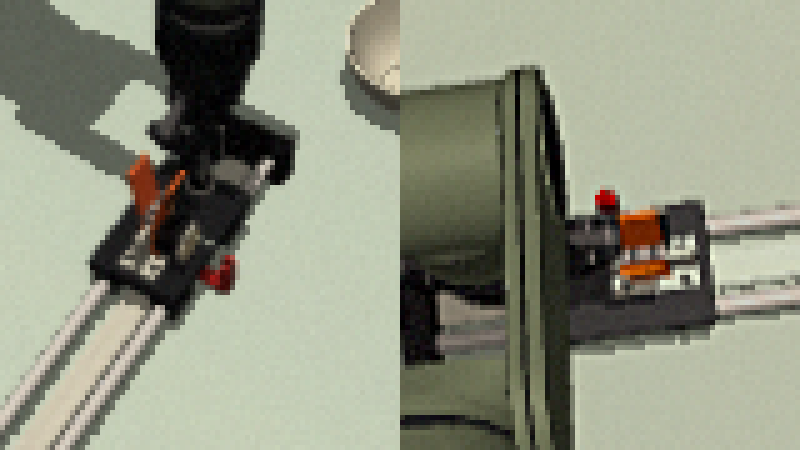

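The clip is upright and square on the plate, the carriage is level with the pointer, and the post is gripped at 29 N with almost no force along the rail. Handing in.

```bash
python3 -c "
from plant import ctrl
print(ctrl.finish_job())"
```

```text
the job is handed in; nothing more can be done
None
```

Job handed in at about 43 s (no verdict returned): the clip light is on the carriage plate with its lamp towards the turntable, and the arm is still holding the post with the carriage resting in what force probing from both sides indicates is the click stop.

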